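Start up the scroll-saw station

TASK

Start up the saw station by pressing the buttons on the three loose switch boxes lightly with the fingertips, in this order: first the dust extractor (round mushroom button), then the work lamp (square button), and last the saw (long bar button). Push each button all the way down, where it stays by itself, and take care not to press any of them out of turn. Do not lift or shove the boxes or disturb the other things on the bench, and finish clear of everything.

Things in the scene. Friction and masses are not known exactly. Their poses are not given: they have to be found in the camera images.
- extractor_box: Dust-extractor switch: grey box 90 x 90 mm, 45 mm high, 0.5 to 1 kg, with a round mushroom button 46 mm across. Heavy enough to stay put under a light press on rubber feet; loose on the bench. Origin: centre of the underside; z up. Plain grey, black button in the middle of the top.
- extractor_button (a joint): Round mushroom button of the dust-extractor box. Slides straight down into the box: 0 = up (top 24 mm above the box top), 0.012 m = fully down (top 12 mm above the box top once let go). Moves at 3 to 4 N, then meets its stop; stays where it is left. The cushioned cap's give is not part of this reading.
- extractor_top (a point): Centre of the top face of the round button (its flat is 34 mm across), 69 mm above the bench when up; moves with the button's cap. The cap is cushioned: it gives a further 1 mm per 2.5 N (8 mm at most) and springs back, so at the stop force grows gently; 8 to 10 N, or 14 to 15 mm below the starting height, presses it fully down.
- lamp_box: Work-lamp switch: grey box 80 x 80 mm, 60 mm high, 0.5 to 1 kg, with a square button 36 x 36 mm. Heavy enough to stay put under a light press on rubber feet; loose on the bench. Origin: centre of the underside; z up. Plain grey, black button in the middle of the top.
- lamp_button (a joint): Square button of the work-lamp box. Slides straight down into the box: 0 = up (top 24 mm above the box top), 0.012 m = fully down (top 12 mm above the box top once let go). Moves at 3 to 4 N, then meets its stop; stays where it is left. The cushioned cap's give is not part of this reading.
- lamp_top (a point): Centre of the top face of the square button, 84 mm above the bench when up; moves with the button's cap. The cap is cushioned: it gives a further 1 mm per 2.5 N (8 mm at most) and springs back, so at the stop force grows gently; 8 to 10 N, or 14 to 15 mm below the starting height, presses it fully down.
- saw_box: Saw switch: grey box 70 (its x) x 110 (its y) mm, 38 mm high, 0.5 to 1 kg, with a bar button 20 (x) x 70 (y) mm. Heavy enough to stay put under a light press on rubber feet; loose on the bench. Origin: centre of the underside; z up. Plain grey, black button in the middle of the top.
- saw_button (a joint): Long bar button of the saw box. Slides straight down into the box: 0 = up (top 24 mm above the box top), 0.012 m = fully down (top 12 mm above the box top once let go). Moves at 3 to 4 N, then meets its stop; stays where it is left. The cushioned cap's give is not part of this reading.
- saw_top (a point): Centre of the top face of the bar button, 62 mm above the bench when up; moves with the button's cap. The cap is cushioned: it gives a further 1 mm per 2.5 N (8 mm at most) and springs back, so at the stop force grows gently; 8 to 10 N, or 14 to 15 mm below the starting height, presses it fully down.
- glue_jar: Bystander: closed glue jar 60 mm across, 85 mm high, on the far side of the boxes; origin at the centre of its underside.
- push_block: Bystander: wooden push block 90 x 50 x 20 mm with a round grip on top, 55 mm high in all, on the far side of the boxes; origin at the centre of its underside.
- brush: Bystander: bench brush lying on the bench on the robot's side of the boxes, under 40 mm high; origin under its middle.
- screwdriver: Bystander: screwdriver lying on the bench on the robot's side of the boxes, under 40 mm high; origin under its middle.
Mind the look-alikes: they are no part of the job. What is shaped like the saw_box but purple or red is not meant.

How it is judged:
By the outcome, as a careful person would: the job done as asked, in the order asked, and still so for the second after the job is handed in, with the robot touching nothing.
It also fails if it takes over 48 s, if anything falls off the work surface, if the arm or the gripper's body presses on something with over 40 N, if the wrist force passes 120 N, or if a joint passes its speed limit or range.

ROBOT

A 6-joint arm with a two-finger parallel gripper is mounted at the origin on the work surface. World frame = base frame: x ahead of the robot, y to its left, z up, the work surface at z = 0. Lengths are in m, angles in rad, forces in N, time in s.
With the tool pointing down it reaches from about 0.275 to 0.85 m from the base axis. Payload 5.2 kg.
Tool frame: the origin (TCP) lies midway between the tips of the shut fingers; the grasp point (between the pads) lies 19 mm behind it; z points along the fingers, y is the line along which they close (so a half turn about z gives the same grasp; the last joint's range is limited). The gripper opens to 85 mm and grips with 20 to 120 N. Pads are 22 mm wide; open, the fingers measure 114 mm over their backs; the gripper's body (76 mm by 85 mm) begins 54 mm behind the grasp point. The pads swing forward as they close: fully open they stand 13 mm farther back than shut.
Start: joints at [-0.203, 0.259, 1.535, -0, 1.348, -0.203], TCP at [0.55, 0, 0.231] pointing down, gripper open.
Joint ranges: [-3.14, 3.14], [-0.91, 2.08], [0.19, 2.58], [-1.22, 4.36], [0.22, 2.71], [-3.12, 3.12]. Speed limits (rad/s): [2.57, 2.57, 3.14, 3.14, 3.14, 3.14].

INTERFACE

Orientations are given as a unit quaternion [x, y, z, w].
In Python, from workcell import r gives the robot as it stands.
- The arm moves only by the tool apply_moves, never from a script. Its argument "rows" is a list of rows, each a list of 7 numbers: the closure, from 0 (fully open) to 1 (shut), then the shift along the tool's x, y, z in m, then the turn, a rotation vector about the tool's x, y, z in rad. In form: [[jaw, tx, ty, tz, wx, wy, wz], ...]. A call has 1 to 5 rows; each row is the pose to reach, as a shift and turn from the pose commanded when the call began, along the tool's axes at that moment; what a row does not reach only later rows make up. A row lasts 1/10 s, in which the tool goes at most 50 mm and 8.59 degrees, less where a joint would pass 70% of its speed; a pose out of reach is approached as far as the arm can. A call with a gripper value outside its range is refused whole. The fingers move at their own pace and stop on an object; "force" is the grip in N (left out, the last holds). Time passes only in rows, so rows that repeat a pose let the fingers close. It gives the time, the measured TCP pose, the force, the opening and the grip force at its end, in the units of the state.
- r.get_obs(): the state, without advancing time (a new reading comes with each control period).
- r.grab_frame(name): name is "scene" or "side" or "wrist"; returns (picture, depth): 420x560x3 uint8, red, green, blue; 420x560 float32, m along the optical axis (not along the pixel's ray), 0 where there is no reading.
- r.camera_model(name): a dict with "fx", "fy", "cx", "cy" (pixels), "k1" (the pictures are not rectified: a ray, as slopes to the right and down, at radius r is drawn at 1 + k1 r^2 times it, then the intrinsics apply), "view" (4x4, takes a point from world to camera coordinates). Camera axes: x right, y up, looking along -z (the intrinsics and any distortion apply to the point x, -y, -z); pixel columns grow to the right and rows downward; lengths in m; the calibration is good to about 2 mm. A picture is of the moment at which its call begins: read the wrist's pose just before it. camera_model takes no time and is no camera call; for the wrist camera it gives the pose at the moment of the call.
- r.job_done(): hands the job in; it is judged then, once.
The state is a dict: "clock": time; "q": joint angles; "joint_vel": joint speeds; "joint_efforts": joint torques, N m; "tcp_pos": TCP position; "eef_rot": TCP orientation; "wrist_force": force on the tool from outside, world axes, zero at the start; "torque": the same for the moment, N m; "gripper_width": finger opening in m; "gripper_force": force on a finger pad.
Only numpy, scipy, OpenCV 4.12 (cv2) and the standard library are available. Lean on these libraries where they do the work, as an engineer would, in place of code of your own. Each camera call takes 0.05 s, during which the arm holds its last target. There are 200 camera calls.

## Working session

There is one attempt and no reset: what is moved stays moved. The work goes in short steps, Python scripts to look and compute and a tool call to move; the robot and the scene stay as the last step left them, time stands still between calls to the robot, and variables do not carry over. Pictures are saved under pics/ and viewed, at most 10 in all, crops included, and the job is handed in when it is done.

Besides the shell and the picture viewer there is one more tool, called after ">>>" by a JSON object that holds its "method" and its "body". apply_moves: Moves the arm, as the interface text tells. Its arguments: {"type":"object","properties":{"rows":{"type":"array"},"force":{"type":"number"}},"required":["rows"]}

```bash
mkdir -p pics; cat > h.py <<'E'
import numpy as np, cv2
from workcell import r
def grab(n):
    m=r.camera_model(n); p,d=r.grab_frame(n); return p,d,m
def cloud(d,m):
    # world xyz for each pixel
    h,w=d.shape; u,v=np.meshgrid(np.arange(w),np.arange(h))
    K=np.array([[m['fx'],0,m['cx']],[0,m['fy'],m['cy']],[0,0,1.]])
    s=cv2.undistortPoints(np.stack([u,v],-1).reshape(-1,1,2).astype(np.float64),K,np.array([m['k1'],0,0,0.])).reshape(h,w,2)
    c=np.stack([s[...,0]*d,-s[...,1]*d,-d,np.ones_like(d)],-1)
    P=c@np.linalg.inv(np.array(m['view'])).T
    P[d==0]=np.nan
    return P[...,:3]
E
python3 - <<'E'
from h import *
for n in("scene","side"):
    p,d,m=grab(n); cv2.imwrite(f'pics/{n}.png',p[...,::-1]); np.savez(f'{n}.npz',p=p,d=d,P=cloud(d,m))
    print(n,np.linalg.inv(np.array(m['view']))[:3].round(3))
E
```

```text
scene [[ 0.67  -0.578  0.465  1.11 ]
 [ 0.742  0.521 -0.422 -0.411]
 [ 0.002  0.628  0.778  0.975]]
side [[ 0.752  0.381 -0.538  0.005]
 [-0.66   0.445 -0.606 -0.613]
 [ 0.009  0.81   0.586  0.741]]
```

View pics/scene.png

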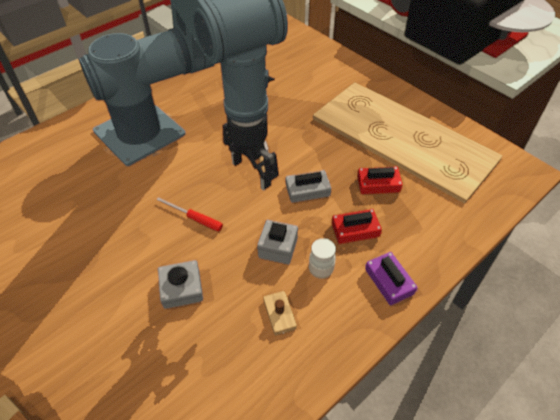

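View pics/side.png

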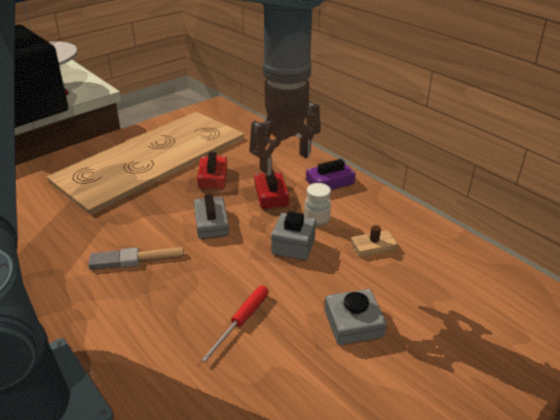

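The scene view shows the round extractor button at about (178,275), the square lamp button at (278,232) and the grey saw box's bar at (308,180). In the side view they are at (356,302), (294,221) and (210,207). The red and purple boxes are the look-alikes.

```bash
python3 - <<'E'
from h import *
W={'scene':dict(ext=(178,275),lamp=(278,232),saw=(308,180)),'side':dict(ext=(356,302),lamp=(294,221),saw=(210,207))}
Z=dict(ext=(.069,.045),lamp=(.084,.060),saw=(.062,.038))
for n in W:
    f=np.load(n+'.npz');P=f['P'];p=f['p'].astype(int)
    for k,(u,v) in W[n].items():
        w=np.zeros(p.shape[:2],bool);w[v-32:v+40,u-36:u+36]=1
        for nm,z in zip(('btn','box'),Z[k]):
            s=w&(abs(P[...,2]-z)<.006)
            if nm=='btn': s&=p.max(-1)<75
            else: s&=(p.max(-1)-p.min(-1)<30)&(p.max(-1)>75)
            l,L,st,_=cv2.connectedComponentsWithStats(s.astype(np.uint8))
            if l<2: print(n,k,nm,'none');continue
            s=L==1+st[1:,4].argmax()
            q=P[s]; rc=cv2.minAreaRect(q[:,:2].astype(np.float32)*1000)
            print(n,k,nm,s.sum(),'zmed',np.median(q[:,2]).round(4),'c',np.round(rc[0],1),'size',np.round(rc[1],1),'ang',round(rc[2],1),'mean',q[:,:2].mean(0).round(4))
# bystanders height map top
f=np.load('scene.npz');P=f['P']
for nm,(u,v) in dict(jar=(322,248),block=(280,306),redn=(357,220),sd=(205,219)).items(): print(nm,np.nanmedian(P[v-2:v+3,u-2:u+3].reshape(-1,3),0).round(3))
f=np.load('side.npz');P=f['P']
for nm,(u,v) in dict(br=(125,257),br2=(170,254),sd=(250,306)).items(): print(nm,np.nanmedian(P[v-2:v+3,u-2:u+3].reshape(-1,3),0).round(3))
E
```

```text
scene ext btn 258 zmed 0.0687 c [ 537.2 -210.8] size [40.2 39.7] ang 53.5 mean [ 0.5384 -0.2116]
scene ext box 1000 zmed 0.0451 c [ 536.6 -210.1] size [88.2 90.3] ang 61.4 mean [ 0.5446 -0.2132]
scene lamp btn 193 zmed 0.0828 c [602.   27.6] size [34.6 35. ] ang 32.0 mean [0.6026 0.0263]
scene lamp box 634 zmed 0.0591 c [601.9  27.3] size [78.9 80.7] ang 33.1 mean [0.6082 0.0218]
scene saw btn 158 zmed 0.0613 c [512.5 212.1] size [68.4 22.3] ang 59.8 mean [0.5137 0.2106]
scene saw box 523 zmed 0.0374 c [513.2 211.6] size [109.1  71.3] ang 61.0 mean [0.5207 0.2036]
side ext btn 382 zmed 0.0679 c [ 531.8 -212.1] size [42.4 45. ] ang 23.5 mean [ 0.53   -0.2131]
side ext box 1295 zmed 0.045 c [ 531.4 -211.7] size [89.2 89.6] ang 60.1 mean [ 0.5228 -0.2169]
side lamp btn 210 zmed 0.0846 c [597.3  27.8] size [39.6 35.1] ang 36.1 mean [0.5948 0.0256]
side lamp box 562 zmed 0.0608 c [597.8  28.7] size [85.5 79. ] ang 33.0 mean [0.5897 0.0185]
side saw btn 173 zmed 0.0632 c [509.2 212.3] size [72.9 20. ] ang 60.4 mean [0.5063 0.2078]
side saw box 649 zmed 0.0392 c [507.1 210.1] size [107.5  67.6] ang 60.1 mean [0.5019 0.2031]
jar [0.708 0.067 0.084]
block [ 0.741 -0.088  0.053]
redn [0.694 0.203 0.059]
sd [ 0.421 -0.056  0.024]
br [0.292 0.216 0.021]
br2 [0.374 0.17  0.014]
sd [ 0.405 -0.066  0.024]
```

```bash
python3 - <<'E'
from h import *
from scipy.spatial.transform import Rotation as R
o=r.get_obs();print(o['clock'],o['tcp_pos'],R.from_quat(o['eef_rot']).as_matrix().round(3),o['wrist_force'],o['gripper_width'])
E
```

```text
0.1 [5.49520760e-01 9.70091432e-05 2.30547880e-01] [[ 0.     1.    -0.002]
 [ 1.    -0.     0.   ]
 [ 0.    -0.002 -1.   ]] [-0.14586485 -1.22582842  0.32172686] 0.0852667390790044
```

>>> {"method": "apply_moves", "body": {"rows": [[1, -0.05, -0.004, 0.01, 0, 0, 0], [1, -0.1, -0.008, 0.03, 0, 0, 0], [1, -0.15, -0.012, 0.05, 0, 0, 0], [1, -0.19, -0.015, 0.08, 0, 0, 0], [1, -0.211, -0.0155, 0.1, 0, 0, 0]], "force": 30}}

```text
clock: 0.6
tcp_pos: [0.5337, -0.2137, 0.13]
eef_rot: [0.708, 0.707, -0.0, 0.0]
wrist_force: [0.8, -0.4, -0.7]
gripper_width: 0.0126
gripper_force: 0.0
```

>>> {"method": "apply_moves", "body": {"rows": [[1, 0, 0, 0, 0, 0, 0], [1, 0, 0, 0, 0, 0, 0], [1, 0, 0, 0, 0, 0, 0], [1, 0, 0, 0, 0, 0, 0], [1, 0, 0, 0, 0, 0, 0]]}}

```text
clock: 1.1
tcp_pos: [0.5352, -0.2101, 0.1324]
eef_rot: [0.706, 0.708, 0.0, 0.001]
wrist_force: [0.6, 0.1, -0.3]
gripper_width: -0.0002
gripper_force: 0.0
```

```bash
cat > w.py <<'E'
import sys
from h import *
n,ztop=sys.argv[1],float(sys.argv[2])
o=r.get_obs();print(o['clock'],o['tcp_pos'].round(4) if hasattr(o['tcp_pos'],'round') else o['tcp_pos'],np.round(o['wrist_force'],2),o['gripper_width'])
p,d,m=grab('wrist');P=cloud(d,m)
t=np.array(o['tcp_pos'])
s=(abs(P[...,2]-ztop)<.005)&(np.linalg.norm(P[...,:2]-t[:2],axis=-1)<.07)
if s.sum()>5:
    q=P[s];rc=cv2.minAreaRect(q[:,:2].astype(np.float32)*1000);print(s.sum(),np.median(q[:,2]),rc)
cv2.imwrite(f'pics/{n}.png',p[...,::-1])
E
python3 w.py w1 0.069
```

```text
1.1 [ 0.5352 -0.2101  0.1324] [ 0.63  0.12 -0.3 ] -0.00020328692058848433
2809 0.06877928057084959 ((535.7960815429688, -211.25564575195312), (43.88079833984375, 45.77345657348633), 89.37666320800781)
```

View pics/w1.png

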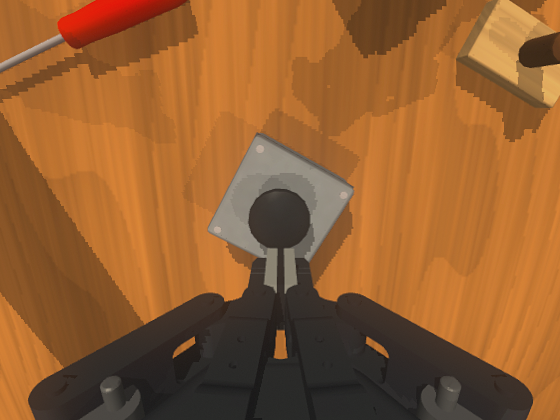

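The wrist view shows the round button at (279,218), with the shut fingertips lined up on it. Measured centre agrees within 2 mm, so I'll press.

>>> {"method": "apply_moves", "body": {"rows": [[1, 0, 0.001, 0.03, 0, 0, 0], [1, 0, 0.001, 0.052, 0, 0, 0], [1, 0, 0.001, 0.058, 0, 0, 0], [1, 0, 0.001, 0.063, 0, 0, 0], [1, 0, 0.001, 0.067, 0, 0, 0]]}}

```text
clock: 1.65
tcp_pos: [0.5359, -0.2109, 0.0651]
eef_rot: [0.707, 0.707, 0.0, 0.0]
wrist_force: [-1.7, 1.7, 2.8]
gripper_width: 0.0002
gripper_force: 1.3
```

>>> {"method": "apply_moves", "body": {"rows": [[1, 0, 0, 0.003, 0, 0, 0], [1, 0, 0, 0.006, 0, 0, 0], [1, 0, 0, 0.008, 0, 0, 0], [1, 0, 0, 0.008, 0, 0, 0]]}}

```text
clock: 2.05
tcp_pos: [0.5358, -0.211, 0.0565]
eef_rot: [0.707, 0.707, 0.0, 0.0]
wrist_force: [-0.2, 2.0, 3.0]
gripper_width: -0.0002
gripper_force: 1.3
```

>>> {"method": "apply_moves", "body": {"rows": [[1, 0, 0, 0.001, 0, 0, 0], [1, 0, 0, 0.002, 0, 0, 0], [1, 0, 0, 0.002, 0, 0, 0]]}}

```text
clock: 2.35
tcp_pos: [0.5359, -0.2111, 0.0547]
eef_rot: [0.707, 0.707, 0.0, 0.0]
wrist_force: [-0.7, 2.6, 5.2]
gripper_width: 0.0002
gripper_force: 2.8
```

>>> {"method": "apply_moves", "body": {"rows": [[1, 0, 0, 0.001, 0, 0, 0], [1, 0, 0, 0.0015, 0, 0, 0], [1, 0, 0, 0.0015, 0, 0, 0]]}}

```text
clock: 2.65
tcp_pos: [0.5359, -0.2111, 0.0536]
eef_rot: [0.707, 0.707, 0.0, 0.0]
wrist_force: [-0.6, 3.5, 7.4]
gripper_width: -0.0004
gripper_force: 4.2
```

>>> {"method": "apply_moves", "body": {"rows": [[1, 0, 0, 0.0006, 0, 0, 0], [1, 0, 0, 0.0006, 0, 0, 0], [1, 0, 0, -0.01, 0, 0, 0], [1, 0, 0, -0.04, 0, 0, 0], [1, 0, 0, -0.078, 0, 0, 0]]}}

```text
clock: 3.15
tcp_pos: [0.5342, -0.2108, 0.13]
eef_rot: [0.707, 0.707, -0.001, -0.002]
wrist_force: [0.9, 0.5, 0.5]
gripper_width: 0.0002
gripper_force: 0.0
```

>>> {"method": "apply_moves", "body": {"rows": [[1, 0, 0, 0, 0, 0, 0], [1, 0, 0, 0, 0, 0, 0]]}}

```text
clock: 3.35
tcp_pos: [0.536, -0.2117, 0.1318]
eef_rot: [0.707, 0.707, 0.0, 0.001]
wrist_force: [-0.2, -0.2, -0.3]
gripper_width: 0.0002
gripper_force: 0.0
```

```bash
python3 w.py w2 0.057
```

```text
3.35 [ 0.536  -0.2117  0.1318] [-0.18 -0.17 -0.26] 0.00017469480039010327
2616 0.05672059296035377 ((535.8280029296875, -211.99588012695312), (45.202598571777344, 45.44194030761719), 47.49862289428711)
```

The extractor button top now reads 57 mm (fully down), and the box hasn't moved. Next is the lamp.

>>> {"method": "apply_moves", "body": {"rows": [[1, 0.04, 0.011, -0.015, 0, 0, 0], [1, 0.088, 0.023, -0.02, 0, 0, 0], [1, 0.135, 0.036, -0.02, 0, 0, 0], [1, 0.182, 0.049, -0.02, 0, 0, 0], [1, 0.225, 0.06, -0.018, 0, 0, 0]]}}

```text
clock: 3.9
tcp_pos: [0.595, 0.0161, 0.1472]
eef_rot: [0.707, 0.707, -0.001, -0.001]
wrist_force: [0.5, -0.1, -0.5]
gripper_width: -0.0004
gripper_force: 0.0
```

>>> {"method": "apply_moves", "body": {"rows": [[1, 0.014, 0.004, 0, 0, 0, 0], [1, 0.014, 0.004, 0, 0, 0, 0], [1, 0.014, 0.004, 0, 0, 0, 0]]}}

```text
clock: 4.2
tcp_pos: [0.5988, 0.0274, 0.1476]
eef_rot: [0.707, 0.707, -0.001, -0.001]
wrist_force: [-0.8, -1.1, -0.1]
gripper_width: -0.0002
gripper_force: 0.0
```

```bash
python3 w.py w3 0.084
```

```text
4.2 [0.5988 0.0274 0.1476] [-0.81 -1.08 -0.06] -0.00019520102181268484
2338 0.08416327948282397 ((600.3156127929688, 27.187641143798828), (36.15917205810547, 35.87474822998047), 33.01625061035156)
```

View pics/w3.png

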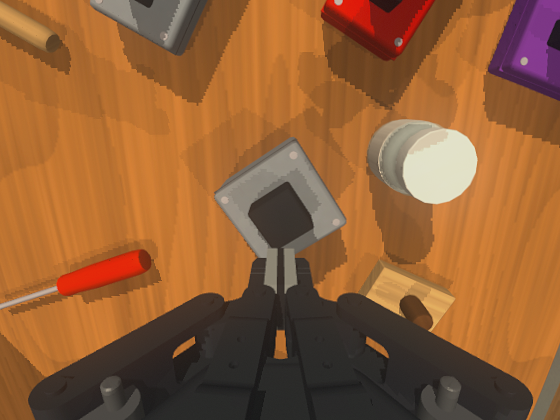

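The wrist view shows the square button at (280,215), under the fingertips' line. Centre measured (0.600, 0.027) and height 84 mm, as specified.

>>> {"method": "apply_moves", "body": {"rows": [[1, 0, 0.001, 0.035, 0, 0, 0], [1, 0, 0.001, 0.055, 0, 0, 0], [1, 0, 0.001, 0.062, 0, 0, 0], [1, 0, 0.001, 0.068, 0, 0, 0], [1, 0, 0.001, 0.072, 0, 0, 0]]}}

```text
clock: 4.75
tcp_pos: [0.6007, 0.0269, 0.0773]
eef_rot: [0.707, 0.707, -0.0, 0.0]
wrist_force: [-1.7, -0.7, 3.1]
gripper_width: 0.0001
gripper_force: 1.4
```

>>> {"method": "apply_moves", "body": {"rows": [[1, 0, 0, 0.002, 0, 0, 0], [1, 0, 0, 0.004, 0, 0, 0], [1, 0, 0, 0.006, 0, 0, 0], [1, 0, 0, 0.006, 0, 0, 0]]}}

```text
clock: 5.15
tcp_pos: [0.6013, 0.0278, 0.0713]
eef_rot: [0.707, 0.707, 0.0, 0.001]
wrist_force: [0.1, -1.9, 3.9]
gripper_width: -0.0003
gripper_force: 1.4
```

>>> {"method": "apply_moves", "body": {"rows": [[1, 0, 0, 0.001, 0, 0, 0], [1, 0, 0, 0.002, 0, 0, 0], [1, 0, 0, 0.0025, 0, 0, 0], [1, 0, 0, 0.0025, 0, 0, 0]]}}

```text
clock: 5.55
tcp_pos: [0.6013, 0.0278, 0.0691]
eef_rot: [0.707, 0.707, 0.0, 0.001]
wrist_force: [-0.8, -2.5, 7.0]
gripper_width: 0.0002
gripper_force: 3.5
```

>>> {"method": "apply_moves", "body": {"rows": [[1, 0, 0, 0.0008, 0, 0, 0], [1, 0, 0, 0.0008, 0, 0, 0], [1, 0, 0, -0.01, 0, 0, 0], [1, 0, 0, -0.04, 0, 0, 0], [1, 0, 0, -0.08, 0, 0, 0]]}}

```text
clock: 6.05
tcp_pos: [0.5984, 0.0289, 0.1469]
eef_rot: [0.707, 0.707, -0.001, -0.003]
wrist_force: [0.9, -0.2, -0.1]
gripper_width: -0.0001
gripper_force: 0.0
```

>>> {"method": "apply_moves", "body": {"rows": [[1, 0, 0, 0, 0, 0, 0], [1, 0, 0, 0, 0, 0, 0]]}}

```text
clock: 6.25
tcp_pos: [0.6009, 0.0285, 0.1494]
eef_rot: [0.707, 0.707, 0.001, 0.001]
wrist_force: [-0.1, -0.4, -1.2]
gripper_width: 0.0
gripper_force: 0.0
```

```bash
python3 w.py w4 0.072
```

```text
6.25 [0.6009 0.0285 0.1494] [-0.11 -0.35 -1.18] 2.803406165295522e-05
2108 0.07213839785132568 ((600.2461547851562, 26.94214630126953), (36.420475006103516, 35.976097106933594), 33.340065002441406)
```

The lamp button is fully down at 72 mm and its box is unmoved. The saw is last.

>>> {"method": "apply_moves", "body": {"rows": [[1, 0.04, -0.02, 0, 0, 0, 0], [1, 0.08, -0.04, 0, 0, 0, 0], [1, 0.12, -0.06, 0.005, 0, 0, 0], [1, 0.16, -0.08, 0.012, 0, 0, 0], [1, 0.183, -0.09, 0.02, 0, 0, 0]]}}

```text
clock: 6.8
tcp_pos: [0.5071, 0.2136, 0.1265]
eef_rot: [0.706, 0.708, -0.001, -0.002]
wrist_force: [0.1, 0.2, -0.3]
gripper_width: -0.0002
gripper_force: 0.0
```

>>> {"method": "apply_moves", "body": {"rows": [[1, 0, 0, 0, 0, 0, 0], [1, 0, 0, 0, 0, 0, 0], [1, 0, 0, 0, 0, 0, 0]]}}

```text
clock: 7.1
tcp_pos: [0.5108, 0.2102, 0.1278]
eef_rot: [0.707, 0.707, -0.0, -0.0]
wrist_force: [-0.5, -1.8, -0.3]
gripper_width: 0.0001
gripper_force: 0.0
```

```bash
python3 w.py w5 0.062
```

```text
7.1 [0.5108 0.2102 0.1278] [-0.53 -1.8  -0.31] 8.573644936947084e-05
2482 0.062097834824789006 ((511.63897705078125, 212.63705444335938), (69.97207641601562, 20.32611846923828), 60.39826202392578)
```

View pics/w5.png

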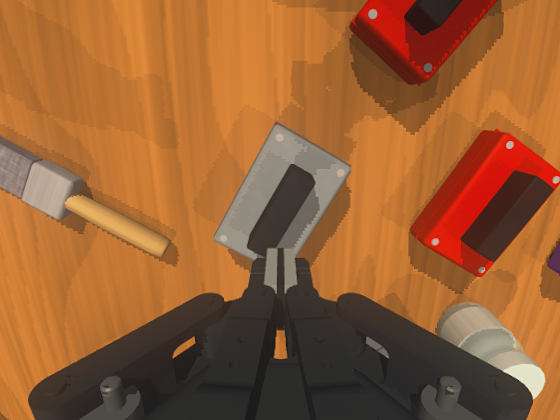

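The wrist view shows the grey saw box with its bar at (281,210), centre (0.511, 0.212), and the fingertips lined up.

>>> {"method": "apply_moves", "body": {"rows": [[1, 0.001, 0, 0.035, 0, 0, 0], [1, 0.001, 0, 0.058, 0, 0, 0], [1, 0.001, 0, 0.065, 0, 0, 0], [1, 0.001, 0, 0.071, 0, 0, 0], [1, 0.001, 0, 0.075, 0, 0, 0]]}}

```text
clock: 7.65
tcp_pos: [0.5111, 0.2114, 0.0538]
eef_rot: [0.707, 0.707, 0.0, 0.0]
wrist_force: [-1.3, -1.7, 2.4]
gripper_width: -0.0002
gripper_force: 1.4
```

>>> {"method": "apply_moves", "body": {"rows": [[1, 0, 0, 0.002, 0, 0, 0], [1, 0, 0, 0.004, 0, 0, 0], [1, 0, 0, 0.006, 0, 0, 0], [1, 0, 0, 0.006, 0, 0, 0]]}}

```text
clock: 8.05
tcp_pos: [0.5114, 0.2119, 0.0479]
eef_rot: [0.707, 0.707, 0.001, 0.001]
wrist_force: [-0.8, -4.0, 4.9]
gripper_width: -0.0004
gripper_force: 2.5
```

>>> {"method": "apply_moves", "body": {"rows": [[1, 0, 0, 0.001, 0, 0, 0], [1, 0, 0, 0.0018, 0, 0, 0], [1, 0, 0, 0.0018, 0, 0, 0]]}}

```text
clock: 8.35
tcp_pos: [0.5114, 0.2119, 0.0466]
eef_rot: [0.707, 0.707, 0.001, 0.001]
wrist_force: [-0.9, -3.3, 8.1]
gripper_width: -0.0002
gripper_force: 4.2
```

>>> {"method": "apply_moves", "body": {"rows": [[1, 0, 0, 0.0004, 0, 0, 0], [1, 0, 0, 0.0004, 0, 0, 0], [1, 0, 0, -0.01, 0, 0, 0], [1, 0, 0, -0.04, 0, 0, 0], [1, 0, 0, -0.085, 0, 0, 0]]}}

```text
clock: 8.85
tcp_pos: [0.5084, 0.2121, 0.1293]
eef_rot: [0.707, 0.707, -0.002, -0.002]
wrist_force: [0.1, 1.5, -0.0]
gripper_width: 0.0002
gripper_force: 0.0
```

>>> {"method": "apply_moves", "body": {"rows": [[1, 0, 0, 0, 0, 0, 0], [1, 0, 0, 0, 0, 0, 0]]}}

```text
clock: 9.05
tcp_pos: [0.5113, 0.2126, 0.132]
eef_rot: [0.707, 0.707, 0.002, 0.001]
wrist_force: [-0.2, 0.4, -1.1]
gripper_width: -0.0001
gripper_force: 0.0
```

```bash
python3 w.py w6 0.050
```

```text
9.05 [0.5113 0.2126 0.132 ] [-0.23  0.39 -1.05] -0.00011953309128768293
2192 0.050103394536179416 ((511.86676025390625, 212.84637451171875), (69.62406921386719, 20.2291316986084), 60.526451110839844)
```

>>> {"method": "apply_moves", "body": {"rows": [[1, 0, 0, -0.04, 0, 0, 0], [1, 0, 0, -0.08, 0, 0, 0], [1, 0, 0, -0.1, 0, 0, 0], [1, 0, 0, -0.1, 0, 0, 0], [1, 0, 0, -0.1, 0, 0, 0]]}}

```text
clock: 9.6
tcp_pos: [0.5097, 0.212, 0.2288]
eef_rot: [0.707, 0.707, -0.001, -0.001]
wrist_force: [-0.5, -0.3, -0.7]
gripper_width: 0.0001
gripper_force: 0.0
```

All three buttons are down, the boxes haven't moved and the arm is clear, so I'm handing in.

```bash
python3 -c "
from workcell import r
print(r.job_done())"
```

```text
the job is handed in; nothing more can be done
None
```

The extractor, lamp and saw buttons were pressed fully down in that order, each seen 12 mm lower afterwards with its box in place, and the job was handed in at about 9.6 s with the arm clear of everything.

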